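# Wet the group brush, then open the safety-capped cleaner bottle

## Robot

A 6-joint arm with a two-finger parallel gripper is mounted at the origin on a cart in front of the work surface, level with it; the furniture and walls round the work are solid. World frame = base frame: x ahead of the robot, y to its left, z up, the work surface at z = 0. Lengths are in m, angles in rad, forces in N, time in s.
With the tool pointing down it reaches from about 0.25 to 0.725 m from the base axis. Payload 9.7 kg.
Tool frame: the origin (TCP) lies at the very end of the fingers, on their centre line; the grasp point (between the pads) lies 19 mm behind it (env.grip_point_offset is the distance from the TCP to the grasp point, in m); z points along the fingers, y is the direction in which the jaws open and shut (so a half turn about z gives the same grasp; the last joint's range is limited). The gripper opens to 85 mm and grips with 20 to 120 N. Pads are 22 mm wide; open, the fingers measure 114 mm over their backs; the gripper's body (76 mm by 85 mm) begins 54 mm behind the grasp point. The pads swing forward as they close: fully open they stand 13 mm farther back than shut.
Start: joints at [1.2, 0.087, 0.176, 1.66, 0, 1.571], TCP at [0.199, 0.513, 0.231] pointing down, gripper open.
Joint ranges: [-3.13, 3.13], [-0.85, 1.81], [-1.15, 1.24], [-2.2, 2.28], [-1.44, 1.52], [-3.14, 3.14]. Speed limits (rad/s): [2.22, 2.22, 2.57, 3.14, 3.14, 3.14].

## Interface

Orientations are given as a unit quaternion [w, x, y, z].
In Python, from bench import state, viewer, env, finder gives the robot as it stands. The module is installed in compiled form; this text tells all that it offers.
- The arm moves only by the shell command python3 -m jog 'ROWS' [FORCE]. ROWS is JSON, a list of rows, each an object with "dp": the shift along the tool's x, y, z in m, a list of three; "delta_rot": the turn, a rotation vector about the tool's x, y, z in rad, a list of three; "jaw": the opening, from 0 (shut) to 1 (fully open). A call has exactly 10 rows; each row is the pose to reach, as a shift and turn from the pose commanded when the call began, along the tool's axes at that moment; what a row does not reach only later rows make up. A row lasts 1/10 s, in which the tool goes at most 50 mm and 8.59 degrees, less where a joint would pass 70% of its speed; a pose out of reach is approached as far as the arm can. A call with a gripper value outside its range is refused whole. The fingers move at their own pace and stop on an object; FORCE is the grip in N (left out, the last holds). Time passes only in rows, so rows that repeat a pose let the fingers close, or fill a call up. It gives the time, the measured TCP pose, the force and the opening at its end, in the units of the state.
- state(): the state, without advancing time (a new reading comes with each control period).
- viewer.grab_frame(name): name is "side" or "top"; returns a dict with "pixels" (480x640x3 uint8, red, green, blue), "mtx" (3x3 intrinsics, pixels), "dist" ([k1, k2, p1, p2, k3] as OpenCV has them; the pictures are not rectified), "R" (3x3) and "t" (3): a world point X has camera coordinates R X + t. Camera axes: x right, y down, z forward; pixel columns grow to the right and rows downward; lengths in m; the calibration is good to about 2 mm. A picture is of the moment at which its call begins. There is no depth.
- env.job_done(): hands the job in, once; it reports no verdict.
Trained networks look in a picture, given as the dict that the camera call returned (one of the last four; its "shot" number tells which), for a name from the list of things; names that differ only in an ending like _2 or _b are one class to them, and where a whole thing is asked for, a point or a joint stands for the part that bears it (a point fixed in the world has none). Each returns a list of dicts, best first, with "confidence" (0 to 1); they miss things now and then, are a little off and sometimes report something else, mostly with a low value. They report only what shows in the picture. A call takes as long as a camera call.
- finder.regions_of(picture, name): "pixels" (480x640 bool, what is visible of it) and "xy" ([column, row] in pixels, amid what is visible of it).
- finder.spot_point(picture, name): "xy" ([column, row] in pixels: a listed point, or the origin of a listed thing).
The state is a dict: "time_s": time; "joint_pos": joint angles; "joint_vel": joint speeds; "joint_efforts": joint torques, N m; "ee_pos": TCP position; "ee_rot": TCP orientation; "ft_force": force on the tool from outside, world axes, zero at the start; "ft_torque": the same for the moment, N m; "opening": opening from 0.0 (shut) to 1.0 (fully open).
Only numpy, scipy, OpenCV 4.12 (cv2) and the standard library are available. Lean on these libraries where they do the work, as an engineer would, in place of code of your own. Each camera call takes 0.05 s, during which the arm holds its last target. There are 200 camera calls.

## Task

I am about to scrub the portafilter: pick up the black group brush, dip its bristles well inside the mouth of the white cup to wet them, and lay the brush back down on the worktop on its own. Then open the cleaner bottle: its dark ribbed safety cap must be pressed all the way down and, kept pressed, twisted about a sixth of a turn anticlockwise (seen from above) before it lifts off. Leave the bottle and the cup standing where they are and everything else untouched, and finish still gripping the cap, level, a few centimetres straight above the open bottle, so that I can take a dose and have it closed again at once: do not put the cap down or let it go.

Things in the scene. Friction and masses are not known exactly. Their poses are not given: they have to be found in the camera images.
- cap_mid (a point): centre (on the axis, half-way up) of the dark grey safety cap on the bottle: round, 52 mm across (53 over its upright ribs), 27 mm high, 0.05 kg, flat top with two raised curved arrows. z up; its yaw does not matter for gripping. Springs up with 8 N when locked; can be pressed 6.8 mm straight down (12 N at 4 mm, 14 N at the bottom). How it unlocks: see bottle_mouth.
- bottle: the cleaner bottle: white plastic, round, 72 mm across, paper band with two grey stripes, loose, about 0.75 kg. Origin: centre of its underside; z up. Full width up to 88 mm, shoulder up to 108 mm, then a 35 mm neck. Locked on, the cap's lower edge is 118 mm and its top 145 mm above the worktop.
- bottle_mouth (a point): centre of the neck's rim, 132 mm above the bottle's underside, inside the cap. Three lugs on the neck hold the cap: it turns only while it is pressed 4 mm or more below its locked height, and only anticlockwise seen from above; kept down, it comes free to lift between 40 and 80 degrees of turn (60 is the middle, end stop at 82).
- brush_grip (a point): the place to grip the brush: centre of its straight black handle, 70 mm behind the bristles, 27 mm above the worktop as it lies. x points level along the brush to its head, y across it, z up. Handle 16 mm wide, 13 mm high here; it slopes down at 12 degrees from the head to the tail, which rests on the worktop 95 mm behind this point. 0.055 kg.
- brush_tip (a point): middle of the flat lower end of the round bristle tuft (24 mm across, bristles 24 mm long, cream) that hangs straight down under the brush's head and stands on the worktop as it lies: 70 mm in +x and 27 mm below brush_grip. Kept in this attitude, the handle meets the cup's rim once the bristles are 28 mm below it.
- brush: the whole brush (black handle, 185 mm long); origin at brush_tip.
- cup_mouth (a point): centre of the mouth of the white china cup, level with its rim, 72 mm above the worktop. 68 mm across outside, 60 mm inside at the rim, 45 mm near the floor; its ear is a thin loop, 24 mm long, on the side turned away from the brush handle (the cup's own -y).
- cup: the white cup itself, loose, 0.14 kg; origin on its underside, 11.5 mm off its axis toward the ear.
- jar: bystander: storage jar 65 mm in diameter and 100 mm high, with a grey lid, no ribs; origin centre of underside. It may stand on either side of the bottle.
- tamper: bystander: steel tamper with a wooden knob, 58 mm in diameter, 99 mm high.
- portafilter: bystander: portafilter lying flat, 210 mm long, 37 mm high.
- coffee_scoop: bystander: small scoop, 145 mm long, 28 mm high.
- cocoa_shaker: bystander: plain metal shaker 64 mm in diameter, 110 mm high.
- cinnamon_shaker: bystander: shaker with a black lid, 64 mm in diameter, 110 mm high.
- kitchen_timer: bystander: flat timer, 78 mm square, 18 mm high.

How it is judged:
On the way, in this order (a step that is already met when the one before it is completed fails the run):
1. the held brush's bristles are dipped inside the cup, at least 10 mm below its rim (z of brush_tip in the frame of cup_mouth below -0.01 m and horizontal distance between brush_tip and cup_mouth below 0.025 m and contact force between the fingers and brush above 0.3 N), for 0.1 s.
2. the brush lies on the worktop again, let go and at rest (height (world z) of brush_tip below 0.02 m and height (world z) of brush_grip below 0.045 m and linear speed of brush below 0.05 m/s and contact force between the fingers and brush below 0.05 N and contact force between brush and cup below 0.05 N), for 0.2 s.
3. the cap is pressed down at least 3 mm on the bottle (z of cap_mid in the frame of bottle below 0.1285 m and contact force between the fingers and cap above 0.3 N and horizontal distance between cap_mid and bottle_mouth below 0.012 m), for 0.05 s.
4. the cap is lifted off the bottle (z of cap_mid in the frame of bottle above 0.15 m and contact force between cap and bottle below 0.05 N), for 0.1 s.
At the end, for the whole second after the job is handed in: The cap is held still and level (20 degrees) in the fingers, within 30 mm of the bottle's axis, lower edge 20 to 150 mm above the neck rim, touching nothing else; bottle and cup stand upright on the worktop; the brush lies on the worktop, let go (all of step 2 and z of cap_mid in the frame of bottle_mouth between 0.0335 and 0.1635 m and horizontal distance between cap_mid and bottle_mouth below 0.03 m and angle between cap_mid's own z axis and vertical below 0.35 rad and contact force between the fingers and cap above 0.5 N and contact force between cap and bottle below 0.05 N and linear speed of cap below 0.05 m/s and angle between each of bottle, cup's own z axis and vertical below 0.1 rad and height (world z) of each of bottle, cup below 0.01 m); the arm keeps its last pose, push and grip.
It fails at once if the bottle is tipped over, lifted or pushed more than 5 cm away (angle between bottle's own z axis and vertical above 0.35 rad or height (world z) of bottle above 0.025 m or distance of bottle from where it was at the start of the episode above 0.05 m).
It fails at once if the cup is tipped, or pushed more than 4 cm away (angle between cup's own z axis and vertical above 0.35 rad or distance of cup from where it was at the start of the episode above 0.04 m).
It fails at once if a bystander is moved more than 3 cm (distance of any of jar, tamper, portafilter, coffee_scoop, cocoa_shaker, cinnamon_shaker, kitchen_timer from where it was at the start of the episode above 0.03 m).
It also fails if it takes over 58 s, if anything falls off the work surface, if the arm or the gripper's body presses on something with over 40 N, if the wrist force passes 120 N, or if a joint passes its speed limit or range.

## Working session

There is one attempt and no reset: what is moved stays moved. The work goes in short steps, Python scripts to look and compute and a shell command to move; the robot and the scene stay as the last step left them, time stands still between calls to the robot, and variables do not carry over. Pictures are saved under pics/ and viewed, about 8 in all and at most 12, crops included, and the job is handed in when it is done.

```bash
mkdir -p pics; cat > h.py <<'E'
import numpy as np, cv2
from bench import state, viewer, env, finder
def ray(f,xy):
    u=cv2.undistortPoints(np.array([[xy]],float),f["mtx"],np.array(f["dist"]))[0,0]
    R=np.array(f["R"]);t=np.array(f["t"]).ravel()
    return -R.T@t, R.T@np.array([u[0],u[1],1])
def atz(f,xy,z):
    o,d=ray(f,xy); return o+d*(z-o[2])/d[2]
def tri(f1,a,f2,b):
    o1,d1=ray(f1,a);o2,d2=ray(f2,b);d1/=np.linalg.norm(d1);d2/=np.linalg.norm(d2)
    s=np.linalg.lstsq(np.c_[d1,-d2],o2-o1,rcond=None)[0]
    p,q=o1+s[0]*d1,o2+s[1]*d2
    return (p+q)/2,np.linalg.norm(p-q)
def save(f,n): cv2.imwrite(f"pics/{n}.png",cv2.cvtColor(f["pixels"],cv2.COLOR_RGB2BGR))
E
python3 - <<'E'
from h import *
np.set_printoptions(precision=4,suppress=True)
F={n:viewer.grab_frame(n) for n in("top","side")}
a=np.hstack([F["top"]["pixels"],F["side"]["pixels"]])
for n in F: save(F[n],n+"0")
Z=dict(cap_mid=.1315,bottle=0,bottle_mouth=.132,brush_grip=.027,brush_tip=0,cup_mouth=.072,cup=0,jar=0)
for k,z in Z.items():
    P={}
    for n in F:
        for r in finder.spot_point(F[n],k)[:2]:
            P.setdefault(n,r["xy"]); print(k,n,np.array(r["xy"]),round(r["confidence"],2),atz(F[n],r["xy"],z))
    if len(P)==2: print("  tri",*tri(F["top"],P["top"],F["side"],P["side"]))
s=state();print(s["ee_pos"],s["ee_rot"],s["opening"],s["time_s"],env.grip_point_offset)
for n in F: print(n,ray(F[n],(320,240)))
E
```

```text
cap_mid top [391.4 285.6] 0.71 [ 0.4391 -0.2468  0.1315]
cap_mid top [252.8 235. ] 0.68 [0.4581 0.1846 0.1315]
cap_mid side [334.9 284.4] 0.74 [ 0.4485 -0.2456  0.1315]
cap_mid side [299.  211.5] 0.55 [0.5272 0.2431 0.1315]
  tri [ 0.4429 -0.2478  0.1332] 0.00850535065379983
bottle top [388.6 290.9] 0.72 [ 0.4565 -0.2492  0.    ]
bottle top [390.2 283.7] 0.27 [ 0.4802 -0.2475  0.    ]
bottle side [332.8 316.3] 0.8 [ 0.4412 -0.2524  0.    ]
  tri [ 0.4508 -0.2477 -0.0043] 0.013620981563456811
bottle_mouth top [393.5 283.3] 0.54 [ 0.4474 -0.2506  0.132 ]
bottle_mouth top [393.7 285.1] 0.46 [ 0.4424 -0.2526  0.132 ]
bottle_mouth side [334.  284.7] 0.6 [ 0.4448 -0.2464  0.132 ]
  tri [ 0.4448 -0.25    0.1352] 0.003412460945387553
brush_grip top [193.8 229. ] 0.72 [0.4485 0.3915 0.027 ]
brush_grip side [268.6 218.3] 0.54 [0.4537 0.408  0.027 ]
  tri [0.4458 0.3871 0.0401] 0.0014138064373359987
brush_tip top [204.7 210.4] 0.89 [ 0.5261  0.391  -0.    ]
brush_tip side [282.8 221.4] 0.78 [0.5161 0.4009 0.    ]
  tri [0.5177 0.3893 0.008 ] 0.01170020197135745
cup_mouth top [251.2 231.6] 0.91 [0.4841 0.2063 0.072 ]
cup_mouth side [293.3 231.5] 0.74 [0.4836 0.2003 0.072 ]
  tri [0.486  0.2074 0.0671] 0.000966158271263719
cup top [261.4 237.8] 0.74 [0.4958 0.1846 0.    ]
cup side [293.4 244.1] 0.71 [0.4897 0.2164 0.    ]
  tri [0.4817 0.1803 0.0264] 0.01285267308944354
jar top [445.8 287.7] 0.92 [ 0.5222 -0.4152  0.    ]
jar top [406.5 325. ] 0.62 [ 0.3713 -0.3308  0.    ]
jar side [376.4 337.8] 0.89 [ 0.5252 -0.4077  0.    ]
  tri [ 0.5204 -0.4143  0.0073] 0.0008259047353471129
[0.1993 0.5126 0.2313] [0.     0.1844 0.9829 0.    ] 1.0035936495088547 0.9 0.0187
top (array([-0.006 , -0.174 ,  1.7387]), array([ 0.302 ,  0.0976, -0.9485]))
side (array([-0.2169, -1.5322,  1.252 ]), array([ 0.3579,  0.7569, -0.547 ]))
```

View pics/top0.png

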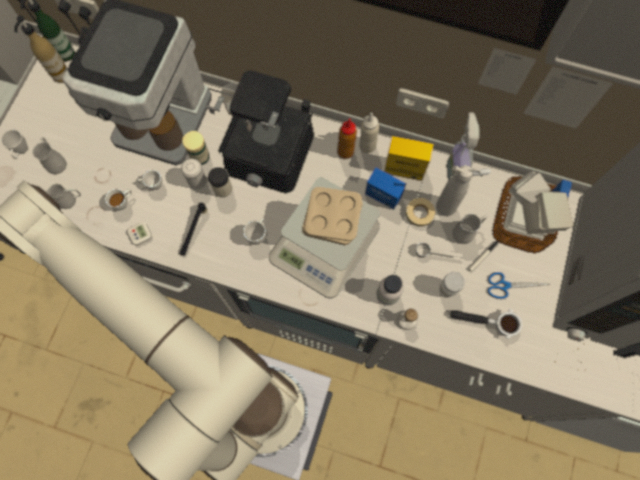

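View pics/side0.png

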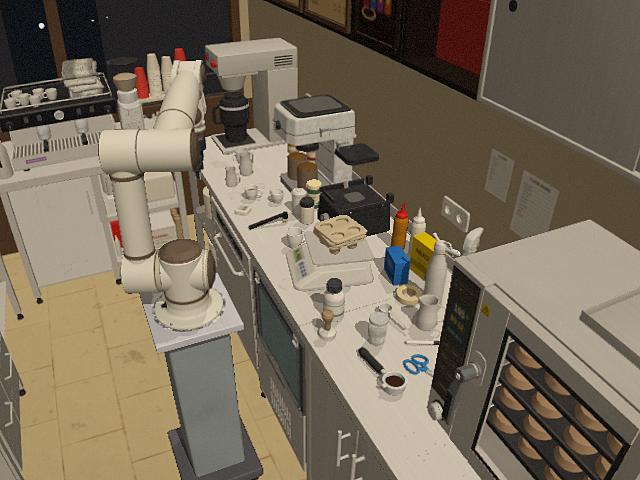

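The top view shows the brush from its head at (202,208) to its tail at (184,252), the cup at (254,232), and the dark-capped bottle at (391,285). In the side view the bottle cap is at (334,285) and the brush is at (283,215) to (250,227). Next I refine these with masks.

```bash
python3 - <<'E'
from h import *
np.set_printoptions(precision=4,suppress=True)
F={n:viewer.grab_frame(n) for n in("top","side")}
for n in F:
    r=finder.regions_of(F[n],"brush")
    m=r[0]["pixels"]; ys,xs=np.nonzero(m); P=np.c_[xs,ys].astype(float)
    c=P.mean(0); v=np.linalg.svd(P-c,full_matrices=False)[2][0]
    pr=(P-c)@v; e=[c+v*pr.min(),c+v*pr.max()]
    e.sort(key=lambda q:q[1])
    print(n,len(xs),r[0]["confidence"],"head",e[0],atz(F[n],e[0],.035),"tail",e[1],atz(F[n],e[1],.005))
    for k,z in(("cap_mid",.13),("cup_mouth",.04),("bottle",.07)):
        r=finder.regions_of(F[n],k)
        if r:
            m=r[0]["pixels"];ys,xs=np.nonzero(m);print(n,k,len(xs),round(r[0]["confidence"],2),"x",xs.min(),xs.max(),"y",ys.min(),ys.max(),"c",xs.mean(),ys.mean(),atz(F[n],(xs.mean(),ys.mean()),z))
cr=lambda n,x,y,w=100,h=75:cv2.resize(F[n]["pixels"][y:y+h,x:x+w],None,fx=4,fy=4,interpolation=cv2.INTER_CUBIC)
a=np.vstack([np.hstack([cr("top",175,190),cr("top",345,255)]),np.hstack([cr("side",235,195),cr("side",285,260)])])
cv2.imwrite("pics/c1.png",a[:,:,::-1])
E
```

```text
top 342 0.91 head [203.2358 202.9502] [0.5376 0.3935 0.035 ] tail [181.4043 254.3219] [0.3635 0.404  0.005 ]
top cap_mid 303 0.83 x 384 402 y 274 294 c 392.74917491749176 283.85478547854785 [ 0.4457 -0.2491  0.13  ]
top cup_mouth 423 0.91 x 244 265 y 219 243 c 254.9243498817967 231.3404255319149 [0.498  0.2029 0.04  ]
top bottle 329 0.84 x 377 402 y 281 305 c 387.27659574468083 295.55927051671733 [ 0.423  -0.2464  0.07  ]
side 203 0.68 head [287.1764 214.601 ] [0.5339 0.3921 0.035 ] tail [248.6781 225.9034] [0.3651 0.4178 0.005 ]
side cap_mid 311 0.55 x 286 303 y 226 248 c 294.14147909967846 236.5176848874598 [0.4386 0.0813 0.13  ]
side cup_mouth 308 0.54 x 286 303 y 227 248 c 294.6136363636364 236.56493506493507 [0.4928 0.2096 0.04  ]
side bottle 453 0.94 x 323 344 y 292 320 c 334.04635761589407 303.85651214128035 [ 0.4358 -0.269   0.07  ]
```

View pics/c1.png

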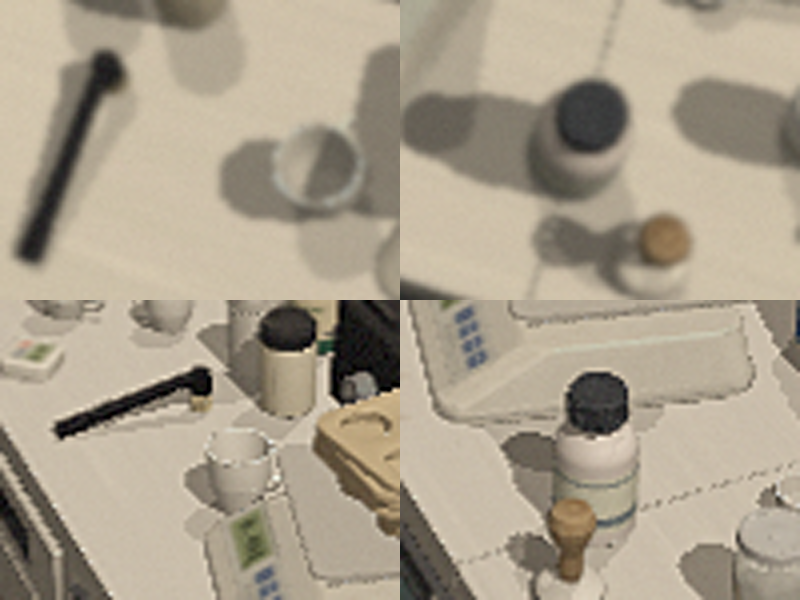

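```bash
python3 - <<'E'
from h import *
np.set_printoptions(precision=4,suppress=True)
F={n:viewer.grab_frame(n) for n in("top","side")}
T,S=F["top"],F["side"]
def c(b,o): return (o[0]+(b[0]+.5)/4-.5,o[1]+(b[1]+.5)/4-.5)
t1=(175,190);t2=(345,255);s1=(235,195);s2=(285,260)
for n,z,a,b in[("head",.042,c((106,68),t1),c((201,80),s1)),("tail",.007,c((28,252),t1),c((60,132),s1)),
 ("mid",.0265,c((67,160),t1),c((130,106),s1)),
 ("cup",.072,c((318,167),t1),c((241,143),s1)),("captop",.145,c((591,117),t2),c((597,87),s2))]:
    print(n,atz(T,a,z),atz(S,b,z),*tri(T,a,S,b))
# brush dark mask axis lines refined by plane intersection
E
```

```text
head [0.5216 0.3929 0.042 ] [0.5204 0.3848 0.042 ] [0.524  0.395  0.0355] 0.0006915209163298742
tail [0.3684 0.4048 0.007 ] [0.3634 0.3997 0.007 ] [0.3675 0.4066 0.0026] 0.0038751711328152438
mid [0.4443 0.3982 0.0265] [0.44   0.3892 0.0265] [0.4451 0.4008 0.0191] 0.0022599035720903896
cup [0.4876 0.1981 0.072 ] [0.4927 0.2055 0.072 ] [0.4874 0.1964 0.0781] 0.0030779499635318376
captop [ 0.5308 -0.5187  0.145 ] [ 0.7485 -0.3812  0.145 ] [ 0.5528 -0.5203  0.2776] 0.13608681113282867
```

```bash
python3 -m jog '[{"dp":[-0.03,-0.002,0.01],"delta_rot":[0,0,-0.03],"jaw":1},{"dp":[-0.07,-0.004,0.02],"delta_rot":[0,0,-0.07],"jaw":1},{"dp":[-0.11,-0.006,0.04],"delta_rot":[0,0,-0.12],"jaw":1},{"dp":[-0.15,-0.009,0.06],"delta_rot":[0,0,-0.17],"jaw":1},{"dp":[-0.19,-0.012,0.08],"delta_rot":[0,0,-0.22],"jaw":1},{"dp":[-0.23,-0.014,0.1],"delta_rot":[0,0,-0.26],"jaw":1},{"dp":[-0.26,-0.016,0.111],"delta_rot":[0,0,-0.302],"jaw":1},{"dp":[-0.278,-0.017,0.121],"delta_rot":[0,0,-0.302],"jaw":1},{"dp":[-0.278,-0.017,0.121],"delta_rot":[0,0,-0.302],"jaw":0.6},{"dp":[-0.278,-0.017,0.121],"delta_rot":[0,0,-0.302],"jaw":0.6}]' 40
python3 - <<'E'
from h import *
F={n:viewer.grab_frame(n) for n in("top","side")}
cr=lambda n,x,y,w=100,h=75:cv2.resize(F[n]["pixels"][y:y+h,x:x+w],None,fx=4,fy=4,interpolation=cv2.INTER_CUBIC)
cv2.imwrite("pics/c2.png",np.hstack([cr("top",155,180),cr("side",220,175)])[:,:,::-1])
s=state();print(s["ee_pos"],s["ee_rot"],s["opening"],s["time_s"],s["ft_force"])
for n in F:
    K=F[n];p=s["ee_pos"]
    for z in(p[2],.027): print(n,cv2.projectPoints(np.array([[p[0],p[1],z]]),cv2.Rodrigues(np.array(K["R"]))[0],np.array(K["t"],float),K["mtx"],np.array(K["dist"]))[0].ravel())
E
```

```text
time_s: 2.5
ee_pos: [0.4519, 0.3963, 0.1104]
ee_rot: [-0.0, 0.035, 0.999, 0.0]
ft_force: [-0.3, 0.3, -0.1]
opening: 0.687
[0.45154962 0.39689966 0.11113806] [2.66957678e-04 3.41333231e-02 9.99417162e-01 4.25729680e-04] 0.6009873265758874 2.6 [-0.16391388 -0.93557141 -1.26885276]
top [186.76680572 218.2242258 ]
top [192.58581702 227.64076089]
side [268.27204877 202.51713501]
side [269.02877276 219.6117327 ]
```

View pics/c2.png

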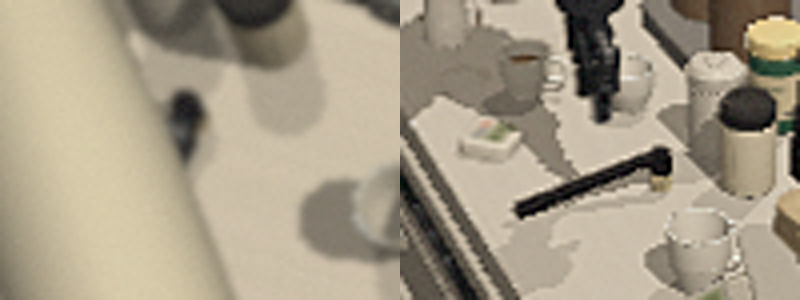

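The side view shows the fingertips at about (270,204), directly above the brush handle, and the projected grip point (269,220) lies on it. I'll descend and grip.

```bash
python3 -m jog '[{"dp":[0,0,0.03],"delta_rot":[0,0,0],"jaw":0.6},{"dp":[0,0,0.06],"delta_rot":[0,0,0],"jaw":0.6},{"dp":[0,0,0.085],"delta_rot":[0,0,0],"jaw":0.6},{"dp":[0,0,0.1],"delta_rot":[0,0,0],"jaw":0.6},{"dp":[0,0,0.1],"delta_rot":[0,0,0],"jaw":0.6},{"dp":[0,0,0.1],"delta_rot":[0,0,0],"jaw":0.1},{"dp":[0,0,0.1],"delta_rot":[0,0,0],"jaw":0},{"dp":[0,0,0.1],"delta_rot":[0,0,0],"jaw":0},{"dp":[0,0,0.1],"delta_rot":[0,0,0],"jaw":0},{"dp":[0,0,0.1],"delta_rot":[0,0,0],"jaw":0}]' 40
```

```text
time_s: 3.6
ee_pos: [0.4529, 0.3967, 0.0119]
ee_rot: [0.001, 0.034, 0.999, 0.001]
ft_force: [-0.7, 0.4, 7.5]
opening: 0.177
```

```bash
python3 -m jog '[{"dp":[0,0,-0.03],"delta_rot":[0,0,0],"jaw":0},{"dp":[0,0,-0.065],"delta_rot":[0,0,0],"jaw":0},{"dp":[0,0,-0.1],"delta_rot":[0,0,0],"jaw":0},{"dp":[0.005,-0.03,-0.11],"delta_rot":[0,0,0],"jaw":0},{"dp":[0.01,-0.07,-0.11],"delta_rot":[0,0,0],"jaw":0},{"dp":[0.015,-0.11,-0.11],"delta_rot":[0,0,0],"jaw":0},{"dp":[0.02,-0.15,-0.11],"delta_rot":[0,0,0],"jaw":0},{"dp":[0.021,-0.18,-0.11],"delta_rot":[0,0,0],"jaw":0},{"dp":[0.021,-0.195,-0.11],"delta_rot":[0,0,0],"jaw":0},{"dp":[0.021,-0.195,-0.11],"delta_rot":[0,0,0],"jaw":0}]'
python3 - <<'E'
from h import *
np.set_printoptions(precision=4,suppress=True)
F={n:viewer.grab_frame(n) for n in("top","side")}
cr=lambda n,x,y,w=100,h=75:cv2.resize(F[n]["pixels"][y:y+h,x:x+w],None,fx=4,fy=4,interpolation=cv2.INTER_CUBIC)
cv2.imwrite("pics/c3.png",np.hstack([cr("top",205,185),cr("side",245,180)])[:,:,::-1])
s=state();print(s["ee_pos"],s["ee_rot"],s["opening"],s["time_s"],s["ft_force"])
for k,z in(("brush_tip",.11),("cup_mouth",.072)):
    P={}
    for n in F:
        for r in finder.spot_point(F[n],k)[:1]:
            P[n]=r["xy"]; print(k,n,np.array(r["xy"]),round(r["confidence"],2),atz(F[n],r["xy"],z))
    if len(P)==2: print("  tri",*tri(F["top"],P["top"],F["side"],P["side"]))
E
```

```text
time_s: 4.6
ee_pos: [0.4182, 0.2018, 0.1209]
ee_rot: [0.001, 0.035, 0.999, 0.0]
ft_force: [0.2, 0.5, -0.2]
opening: 0.177
[0.4183 0.2034 0.1206] [0.0003 0.0347 0.9994 0.0003] 0.1772035958732788 4.7 [ 0.1032  0.1862 -1.2394]
brush_tip top [254.7 226.4] 0.47 [0.4918 0.1934 0.11  ]
brush_tip side [294.8 223.6] 0.75 [0.489  0.1962 0.11  ]
  tri [0.4895 0.1932 0.1121] 0.0032489502715172796
cup_mouth top [252.5 234.6] 0.46 [0.4762 0.1992 0.072 ]
cup_mouth side [294.8 230.9] 0.61 [0.4909 0.202  0.072 ]
  tri [0.4821 0.1973 0.0748] 0.013206514704304173
```

View pics/c3.png

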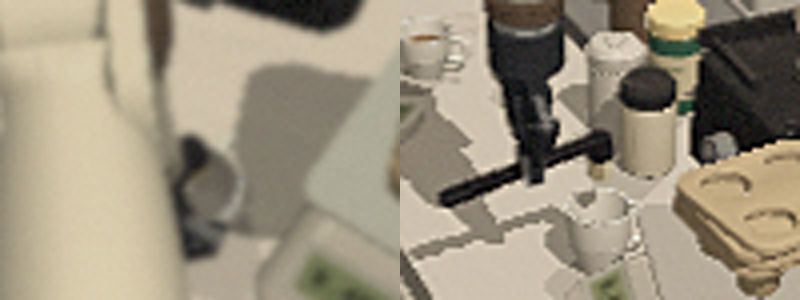

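The side view shows the bristle tip at (294.5,223.7), just over the mouth centre at (295,230.6). I'll dip with a +5 mm y correction, then come back up.

```bash
python3 -m jog '[{"dp":[0,0.005,0.01],"delta_rot":[0,0,0],"jaw":0},{"dp":[0,0.005,0.025],"delta_rot":[0,0,0],"jaw":0},{"dp":[0,0.005,0.04],"delta_rot":[0,0,0],"jaw":0},{"dp":[0,0.005,0.05],"delta_rot":[0,0,0],"jaw":0},{"dp":[0,0.005,0.058],"delta_rot":[0,0,0],"jaw":0},{"dp":[0,0.005,0.058],"delta_rot":[0,0,0],"jaw":0},{"dp":[0,0.005,0.058],"delta_rot":[0,0,0],"jaw":0},{"dp":[0,0.005,0.058],"delta_rot":[0,0,0],"jaw":0},{"dp":[0,0.005,0.058],"delta_rot":[0,0,0],"jaw":0},{"dp":[0,0.005,0.058],"delta_rot":[0,0,0],"jaw":0}]'
python3 - <<'E'
from h import *
F={n:viewer.grab_frame(n) for n in("top","side")}
cr=lambda n,x,y,w=100,h=75:cv2.resize(F[n]["pixels"][y:y+h,x:x+w],None,fx=4,fy=4,interpolation=cv2.INTER_CUBIC)
cv2.imwrite("pics/c4.png",np.hstack([cr("top",205,185),cr("side",245,180)])[:,:,::-1])
for n in F:
  for k,z in(("brush_tip",.051),("cup_mouth",.072)):
    for r in finder.spot_point(F[n],k)[:1]: print(k,n,np.array(r["xy"]),round(r["confidence"],2),atz(F[n],r["xy"],z))
E
```

```text
time_s: 5.9
ee_pos: [0.4185, 0.208, 0.0627]
ee_rot: [0.0, 0.034, 0.999, 0.0]
ft_force: [0.8, -0.3, -1.1]
opening: 0.181
brush_tip top [252.9 232. ] 0.38 [0.49069564 0.20565537 0.051     ]
cup_mouth top [252.7 235.6] 0.81 [0.47337356 0.1974604  0.072     ]
brush_tip side [292.8 236.8] 0.65 [0.47900768 0.19511012 0.051     ]
cup_mouth side [294.2 232.1] 0.61 [0.48521856 0.19466445 0.072     ]
```

View pics/c4.png

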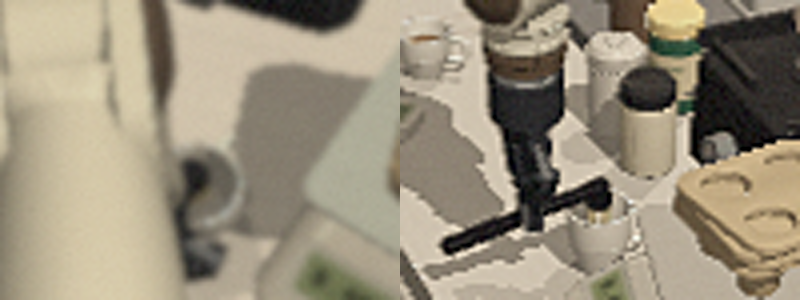

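The side view shows the brush head at about (295,228) inside the cup mouth with the bristles below the rim, and no contact force. I'll lift it out and return it.

```bash
python3 -m jog '[{"dp":[0,0,-0.025],"delta_rot":[0,0,0],"jaw":0},{"dp":[0,0,-0.055],"delta_rot":[0,0,0],"jaw":0},{"dp":[0,0.01,-0.06],"delta_rot":[0,0,0],"jaw":0},{"dp":[-0.005,0.04,-0.06],"delta_rot":[0,0,0],"jaw":0},{"dp":[-0.01,0.08,-0.06],"delta_rot":[0,0,0],"jaw":0},{"dp":[-0.015,0.12,-0.06],"delta_rot":[0,0,0],"jaw":0},{"dp":[-0.02,0.155,-0.05],"delta_rot":[0,0,0],"jaw":0},{"dp":[-0.021,0.18,-0.03],"delta_rot":[0,0,0],"jaw":0},{"dp":[-0.021,0.19,-0.01],"delta_rot":[0,0,0],"jaw":0},{"dp":[-0.021,0.19,0.01],"delta_rot":[0,0,0],"jaw":0}]'
python3 -m jog '[{"dp":[0,0,0.02],"delta_rot":[0,0,0],"jaw":0},{"dp":[0,0,0.032],"delta_rot":[0,0,0],"jaw":0},{"dp":[0,0,0.039],"delta_rot":[0,0,0],"jaw":0},{"dp":[0,0,0.039],"delta_rot":[0,0,0],"jaw":0},{"dp":[0,0,0.039],"delta_rot":[0,0,0],"jaw":0},{"dp":[0,0,0.039],"delta_rot":[0,0,0],"jaw":0.1},{"dp":[0,0,0.039],"delta_rot":[0,0,0],"jaw":0.3},{"dp":[0,0,0.039],"delta_rot":[0,0,0],"jaw":0.5},{"dp":[0,0,0.039],"delta_rot":[0,0,0],"jaw":0.6},{"dp":[0,0,0.039],"delta_rot":[0,0,0],"jaw":0.6}]'
```

```text
time_s: 7.2
ee_pos: [0.4517, 0.3978, 0.0502]
ee_rot: [-0.0, 0.034, 0.999, -0.0]
ft_force: [0.3, -0.0, -0.5]
opening: 0.181
time_s: 8.2
ee_pos: [0.4523, 0.3961, 0.0134]
ee_rot: [0.0, 0.034, 0.999, 0.0]
ft_force: [0.2, -0.2, 0.0]
opening: 0.598
```

```bash
python3 -m jog '[{"dp":[0,0,-0.02],"delta_rot":[0,0,0],"jaw":0.6},{"dp":[0,0,-0.05],"delta_rot":[0,0,0],"jaw":0.6},{"dp":[0,0,-0.09],"delta_rot":[0,0,0],"jaw":0.8},{"dp":[0,0,-0.13],"delta_rot":[0,0,0],"jaw":1},{"dp":[0,0,-0.17],"delta_rot":[0,0,0],"jaw":1},{"dp":[0,-0.02,-0.21],"delta_rot":[0,0,0],"jaw":1},{"dp":[0,-0.05,-0.235],"delta_rot":[0,0,0],"jaw":1},{"dp":[0,-0.09,-0.25],"delta_rot":[0,0,0],"jaw":1},{"dp":[0,-0.13,-0.25],"delta_rot":[0,0,0],"jaw":1},{"dp":[0,-0.15,-0.25],"delta_rot":[0,0,0],"jaw":1}]'
python3 - <<'E'
from h import *
np.set_printoptions(precision=4,suppress=True)
F={n:viewer.grab_frame(n) for n in("top","side")}
s=state();print(s["joint_pos"],s["ee_pos"],s["ee_rot"])
from scipy.spatial.transform import Rotation as R
q=s["ee_rot"];M=R.from_quat([*q[1:],q[0]]).as_matrix();print(M)
print(M.T@(np.array([.443,-.249,.20])-s["ee_pos"]))
# cap: dark blob in top near (392,284), plus side
for n,c in(("top",(392,284)),("side",(334,284))):
    g=F[n]["pixels"].max(2); x0,y0=c[0]-22,c[1]-22
    m=(g[y0:y0+44,x0:x0+44]<75).astype(np.uint8)
    k,l,st,ce=cv2.connectedComponentsWithStats(m); i=1+np.argmin([np.hypot(*(ce[j]-22))-.02*st[j,4] for j in range(1,k)])
    print(n,st[i]+np.array([x0,y0,0,0,0]),ce[i]+[x0,y0],atz(F[n],ce[i]+[x0,y0],.145 if n=="top" else .1345))
for k in("cap_mid","bottle","tamper"):
  for n in F:
    for r in finder.spot_point(F[n],k)[:1]: print(k,n,np.array(r["xy"]),round(r["confidence"],2),atz(F[n],r["xy"],.1315 if k=="cap_mid" else 0))
g=cv2.resize(F["side"]["pixels"][195:315,235:365],None,fx=4,fy=4)
h=cv2.resize(F["top"]["pixels"][255:330,350:430],None,fx=4,fy=4)
a=np.zeros((480,840-1-39,3),np.uint8);a[:,:520]=g;a[:300,520:800]=h[:,:280];cv2.imwrite("pics/c5.png",a[:,:,::-1])
E
```

```text
time_s: 9.2
ee_pos: [0.4418, 0.2442, 0.2645]
ee_rot: [0.001, 0.035, 0.999, 0.0]
ft_force: [0.1, 0.8, 0.4]
opening: 0.999
[ 0.5054 -0.0075  0.143   1.7198 -0.0003  0.5767] [0.4419 0.2444 0.2643] [0.0007 0.0356 0.9994 0.0002]
[[-0.9975  0.0712  0.0014]
 [ 0.0712  0.9975  0.0004]
 [-0.0014  0.0005 -1.    ]]
[-0.0361 -0.4921  0.0641]
top [384 276  17  17 228] [391.7632 284.1053] [ 0.4399 -0.2459  0.145 ]
side [327 278  15  15 186] [333.957  285.3817] [ 0.4416 -0.2525  0.1345]
cap_mid side [332.6 285.9] 0.66 [ 0.438  -0.2498  0.1315]
bottle top [385.8 289.5] 0.52 [ 0.4581 -0.2397  0.    ]
bottle side [333.  315.7] 0.74 [ 0.4432 -0.2499  0.    ]
tamper top [405.7 319. ] 0.8 [ 0.3884 -0.3234  0.    ]
tamper side [329.2 335.3] 0.85 [ 0.3888 -0.3331  0.    ]
```

View pics/c5.png

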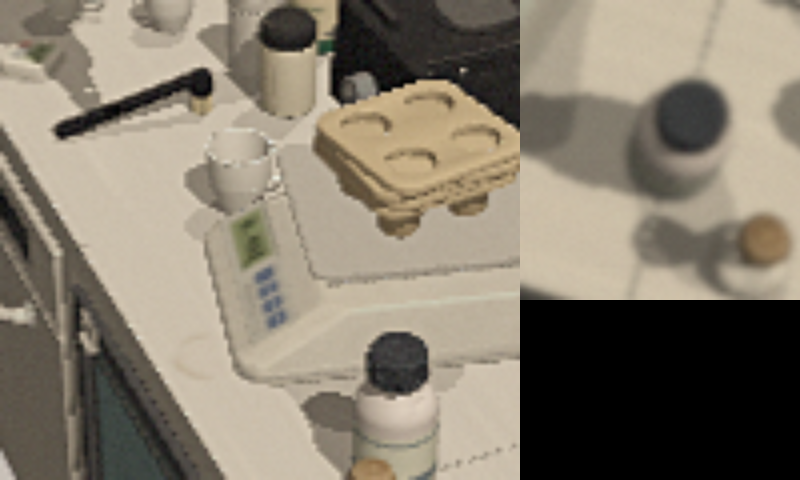

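The brush lies back on the worktop, with its head at (285,215). The cup stands at (294,233). The cap centre is near (0.441,-0.249). I'll travel to above the cap.

```bash
python3 -m jog '[{"dp":[-0.003,-0.03,0],"delta_rot":[0,0,0],"jaw":1},{"dp":[-0.006,-0.08,0],"delta_rot":[0,0,0],"jaw":1},{"dp":[-0.01,-0.13,0],"delta_rot":[0,0,0],"jaw":1},{"dp":[-0.014,-0.18,0],"delta_rot":[0,0,0],"jaw":1},{"dp":[-0.018,-0.23,0],"delta_rot":[0,0,0],"jaw":1},{"dp":[-0.022,-0.28,0],"delta_rot":[0,0,0],"jaw":1},{"dp":[-0.026,-0.33,0],"delta_rot":[0,0,0],"jaw":1},{"dp":[-0.03,-0.38,0],"delta_rot":[0,0,0],"jaw":1},{"dp":[-0.033,-0.43,0.02],"delta_rot":[0,0,0],"jaw":1},{"dp":[-0.034,-0.47,0.04],"delta_rot":[0,0,0],"jaw":1}]'
python3 -m jog '[{"dp":[0,-0.015,0.01],"delta_rot":[0,0,0],"jaw":1},{"dp":[0,-0.022,0.03],"delta_rot":[0,0,0],"jaw":1},{"dp":[0,-0.022,0.045],"delta_rot":[0,0,0],"jaw":1},{"dp":[0,-0.022,0.045],"delta_rot":[0,0,0],"jaw":1},{"dp":[0,-0.022,0.045],"delta_rot":[0,0,0],"jaw":1},{"dp":[0,-0.022,0.045],"delta_rot":[0,0,0],"jaw":1},{"dp":[0,-0.022,0.045],"delta_rot":[0,0,0],"jaw":1},{"dp":[0,-0.022,0.045],"delta_rot":[0,0,0],"jaw":1},{"dp":[0,-0.022,0.045],"delta_rot":[0,0,0],"jaw":1},{"dp":[0,-0.022,0.045],"delta_rot":[0,0,0],"jaw":1}]'
python3 - <<'E'
from h import *
F={n:viewer.grab_frame(n) for n in("top","side")}
cr=lambda n,x,y,w=100,h=100:cv2.resize(F[n]["pixels"][y:y+h,x:x+w],None,fx=4,fy=4,interpolation=cv2.INTER_CUBIC)
cv2.imwrite("pics/c6.png",np.hstack([cr("top",340,230),cr("side",285,230)])[:,:,::-1])
s=state();p=s["ee_pos"];print(p,s["joint_pos"])
for n in F:
    K=F[n]
    print(n,cv2.projectPoints(np.array([[p[0],p[1],z] for z in(p[2],.145,.118)]),cv2.Rodrigues(np.array(K["R"]))[0],np.array(K["t"],float),K["mtx"],np.array(K["dist"]))[0].reshape(-1,2))
E
```

```text
time_s: 10.6
ee_pos: [0.4441, -0.2268, 0.2232]
ee_rot: [0.001, 0.034, 0.999, -0.0]
ft_force: [1.5, 0.6, -0.1]
opening: 0.998
time_s: 11.6
ee_pos: [0.4421, -0.2468, 0.1785]
ee_rot: [0.0, 0.034, 0.999, -0.0]
ft_force: [-0.1, 0.2, -0.4]
opening: 0.996
[ 0.44202542 -0.24679825  0.17836887] [-5.09224973e-01 -3.11870775e-02 -4.72290266e-02  1.55465204e+00
  9.02457719e-06 -4.40353204e-01]
top [[393.71966766 280.58189265]
 [392.26503139 283.50699439]
 [391.12863422 285.79207925]]
side [[333.66492229 273.72156548]
 [333.39926917 281.85248443]
 [333.18776324 288.30680074]]
```

View pics/c6.png

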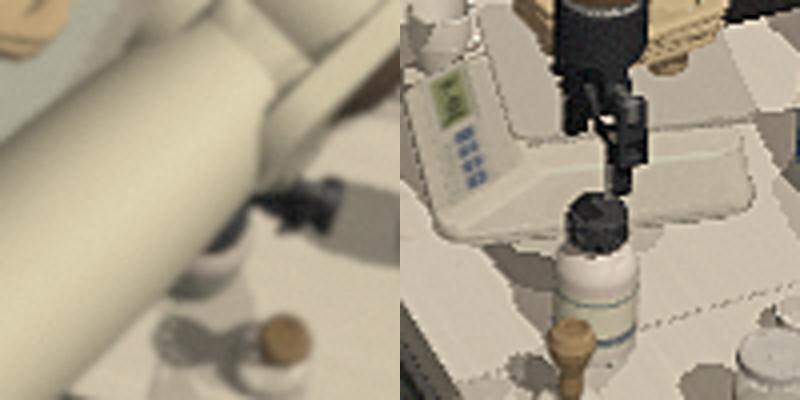

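The side view shows the fingers straddling the cap: their midpoint is at about (334,270), and the cap top is at (334.5,283), in line with the TCP projection. I'll descend and grip.

```bash
python3 -m jog '[{"dp":[0,-0.002,0.02],"delta_rot":[0,0,0],"jaw":1},{"dp":[0,-0.002,0.045],"delta_rot":[0,0,0],"jaw":1},{"dp":[0,-0.002,0.065],"delta_rot":[0,0,0],"jaw":1},{"dp":[0,-0.002,0.071],"delta_rot":[0,0,0],"jaw":1},{"dp":[0,-0.002,0.071],"delta_rot":[0,0,0],"jaw":0.8},{"dp":[0,-0.002,0.071],"delta_rot":[0,0,0],"jaw":0.7},{"dp":[0,-0.002,0.071],"delta_rot":[0,0,0],"jaw":0.6},{"dp":[0,-0.002,0.071],"delta_rot":[0,0,0],"jaw":0.5},{"dp":[0,-0.002,0.071],"delta_rot":[0,0,0],"jaw":0.4},{"dp":[0,-0.002,0.071],"delta_rot":[0,0,0],"jaw":0.4}]' 70
```

```text
time_s: 12.7
ee_pos: [0.4426, -0.2488, 0.1089]
ee_rot: [0.001, 0.034, 0.999, -0.0]
ft_force: [-1.2, 3.8, 4.6]
opening: 0.592
```

```bash
python3 -m jog '[{"dp":[0,0,0.001],"delta_rot":[0,0,0],"jaw":0.3},{"dp":[0,0,0.002],"delta_rot":[0,0,0],"jaw":0.3},{"dp":[0,0,0.003],"delta_rot":[0,0,0],"jaw":0.3},{"dp":[0,0,0.004],"delta_rot":[0,0,0],"jaw":0.3},{"dp":[0,0,0.005],"delta_rot":[0,0,0],"jaw":0.3},{"dp":[0,0,0.006],"delta_rot":[0,0,0],"jaw":0.3},{"dp":[0,0,0.007],"delta_rot":[0,0,0],"jaw":0.3},{"dp":[0,0,0.008],"delta_rot":[0,0,0],"jaw":0.3},{"dp":[0,0,0.008],"delta_rot":[0,0,0],"jaw":0.3},{"dp":[0,0,0.008],"delta_rot":[0,0,0],"jaw":0.3}]'
```

```text
time_s: 13.7
ee_pos: [0.443, -0.2488, 0.1021]
ee_rot: [0.002, 0.034, 0.999, -0.0]
ft_force: [-2.3, 4.9, 13.9]
opening: 0.6
```

```bash
python3 -m jog '[{"dp":[0,0,0.001],"delta_rot":[0,0,0],"jaw":0.3},{"dp":[0,0,0.0015],"delta_rot":[0,0,-0.1],"jaw":0.3},{"dp":[0,0,0.0015],"delta_rot":[0,0,-0.22],"jaw":0.3},{"dp":[0,0,0.0015],"delta_rot":[0,0,-0.34],"jaw":0.3},{"dp":[0,0,0.0015],"delta_rot":[0,0,-0.46],"jaw":0.3},{"dp":[0,0,0.0015],"delta_rot":[0,0,-0.58],"jaw":0.3},{"dp":[0,0,0.0015],"delta_rot":[0,0,-0.7],"jaw":0.3},{"dp":[0,0,0.0015],"delta_rot":[0,0,-0.82],"jaw":0.3},{"dp":[0,0,0.0015],"delta_rot":[0,0,-0.94],"jaw":0.3},{"dp":[0,0,0.0015],"delta_rot":[0,0,-1.06],"jaw":0.3}]' 80
python3 -c "
from bench import state
s=state();print(s['ft_torque'],s['ft_force'],s['joint_pos'])"
```

```text
time_s: 14.7
ee_pos: [0.4441, -0.2502, 0.1017]
ee_rot: [0.002, -0.478, 0.879, -0.003]
ft_force: [0.8, -1.0, 16.1]
opening: 0.595
[-0.19099094 -0.34092361 -0.13741749] [ 0.76106589 -1.04116812 16.11140478] [-5.12897861e-01 -2.70652686e-02 -1.90827220e-01  1.39917977e+00
 -2.88796263e-04 -1.50875446e+00]
```

```bash
python3 -m jog '[{"dp":[0,0,0],"delta_rot":[0,0,0],"jaw":0.3},{"dp":[0,0,-0.001],"delta_rot":[0,0,0],"jaw":0.3},{"dp":[0,0,-0.003],"delta_rot":[0,0,0],"jaw":0.3},{"dp":[0,0,-0.005],"delta_rot":[0,0,0],"jaw":0.3},{"dp":[0,0,-0.007],"delta_rot":[0,0,0],"jaw":0.3},{"dp":[0,0,-0.009],"delta_rot":[0,0,0],"jaw":0.3},{"dp":[0,0,-0.011],"delta_rot":[0,0,0],"jaw":0.3},{"dp":[0,0,-0.013],"delta_rot":[0,0,0],"jaw":0.3},{"dp":[0,0,-0.014],"delta_rot":[0,0,0],"jaw":0.3},{"dp":[0,0,-0.014],"delta_rot":[0,0,0],"jaw":0.3}]'
```

```text
time_s: 15.7
ee_pos: [0.442, -0.2489, 0.1119]
ee_rot: [0.0, -0.476, 0.88, -0.0]
ft_force: [2.7, -0.7, 0.1]
opening: 0.59
```

```bash
python3 -m jog '[{"dp":[0,0,-0.004],"delta_rot":[0,0,0],"jaw":0.3},{"dp":[0,0,-0.01],"delta_rot":[0,0,0],"jaw":0.3},{"dp":[0,0,-0.017],"delta_rot":[0,0,0],"jaw":0.3},{"dp":[0,0,-0.025],"delta_rot":[0,0,0],"jaw":0.3},{"dp":[0,0,-0.034],"delta_rot":[0,0,0],"jaw":0.3},{"dp":[0,0,-0.043],"delta_rot":[0,0,0],"jaw":0.3},{"dp":[0,0,-0.05],"delta_rot":[0,0,0],"jaw":0.3},{"dp":[0,0,-0.055],"delta_rot":[0,0,0],"jaw":0.3},{"dp":[0,0,-0.055],"delta_rot":[0,0,0],"jaw":0.3},{"dp":[0,0,-0.055],"delta_rot":[0,0,0],"jaw":0.3}]'
python3 - <<'E'
from h import *
F={n:viewer.grab_frame(n) for n in("top","side")}
cr=lambda n,x,y,w,h,k:cv2.resize(F[n]["pixels"][y:y+h,x:x+w],None,fx=k,fy=k,interpolation=cv2.INTER_CUBIC)
cv2.imwrite("pics/c7.png",np.hstack([cr("side",230,185,130,160,3),cr("top",170,180,130,160,3)])[:,:,::-1])
for n in F:
  for k,z in(("cap_mid",.197),("bottle",0),("bottle_mouth",.132),("cup",0),("brush_tip",0),("brush_grip",.027)):
    for r in finder.spot_point(F[n],k)[:1]: print(k,n,np.array(r["xy"]),round(r["confidence"],2),atz(F[n],r["xy"],z))
E
```

```text
time_s: 16.7
ee_pos: [0.4418, -0.2488, 0.1666]
ee_rot: [-0.0, -0.476, 0.88, 0.0]
ft_force: [-0.4, -0.3, -0.3]
opening: 0.592
cap_mid top [393.1 280.2] 0.5 [ 0.43718485 -0.24399995  0.197     ]
bottle top [387.8 291.2] 0.64 [ 0.45482955 -0.24709782  0.        ]
bottle_mouth top [391.7 284.5] 0.76 [ 0.44234338 -0.24666592  0.132     ]
cup top [258.5 235.9] 0.62 [0.49895218 0.19558142 0.        ]
brush_tip top [204.3 214.2] 0.88 [0.51347847 0.387362   0.        ]
brush_grip top [193.7 227.6] 0.74 [0.45278294 0.39361057 0.027     ]
cap_mid side [335.3 269.2] 0.47 [ 0.44619982 -0.24921303  0.197     ]
bottle side [335.7 316.6] 0.79 [ 0.44964246 -0.25786925  0.        ]
bottle_mouth side [333.9 286.4] 0.89 [ 0.44048658 -0.25449076  0.132     ]
cup side [327.3 334.4] 0.72 [ 0.38495276 -0.32658292  0.        ]
brush_tip side [242.4 209.9] 0.55 [0.38568613 0.56824545 0.        ]
brush_grip side [269.8 221.2] 0.49 [0.44996538 0.38319762 0.027     ]
```

View pics/c7.png

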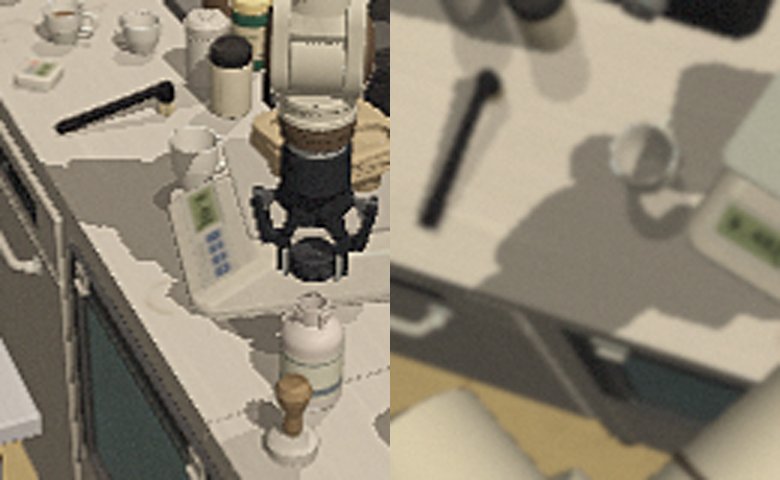

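The side view shows the cap level in the fingers at (335,271), straight above the open neck at (334,285). The bottle and cup stand upright, and the brush lies alone with its head at (284,217). I'll hand it in.

```bash
python3 -c "
from bench import env,state
s=state();print(s['opening'],s['ft_force'],max(map(abs,s['joint_vel'])));print(env.job_done())"
```

```text
0.5921609011968771 [-0.43204487 -0.29255915 -0.68997953] 0.0012352205562487174
the job is handed in; nothing more can be done
None
```

The job is done and handed in at about 17 s of the 58 s allowed; `env.job_done()` reports no verdict.

- **Brush:** I picked it up, dipped the bristles about 21 mm below the cup's rim by my own height reckoning, with no sideways contact felt, and laid it back where it had been.
- **Cap:** I gripped it and pressed it down about 7 mm (14–16 N). I then twisted it 61° anticlockwise and lifted it off, with no pull on the bottle once it was free.

**Last checks:**
- **View of the scene:** The side picture shows the cap level in the fingers, directly above the open bottle neck. The bottle and cup are upright, and the brush lies alone on the worktop.
- **Cap height:** By the arm's position, the cap's lower edge is about 5 cm above the neck rim.
- **Grip and force:** The gripper opening of 0.59 fits the cap being held, the arm is still, and the wrist force is under 1 N.

**Disagreements:**
- In the last side view the network placed the cup's origin on the tamper and the brush tip well off the brush. Both were clearly wrong against the picture and the top view.
- Its other positions for the bottle and cap differed by 5–10 mm between the two cameras.

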